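Lock the orange drill on for its run-in test

TASK

Set the orange drill to run hands-free: squeeze its trigger right home, keep it squeezed while you push the red lock-on button fully down, then ease the trigger so that the lock holds it on, and take the hand away. Leave the blue heat gun's trigger alone.

Things in the scene. Friction and masses are not known exactly. Their poses are not given: they have to be found in the camera images.
- drill_grip (a point): Squeeze point of the orange drill (dark chuck, black battery foot), strapped on its side to a fixed board; 76 mm above the table. z up, y to the chuck, x along the handle to the barrel. Fingers from above close on it along y. Here (mm): trigger front y=+34 free, +24 squeezed, 30 long (x ±15), z ±13; handle back y=-14, top z=+20; barrel x 50 to 110, foot x below -60, tops z=+30.
- drill_trigger (a joint): Smooth, slippery black trigger of the drill, m: 0 free, 0.010 squeezed home (toward -y of drill_grip); spring 2.5 to 5 N. Fingers closing evenly about drill_grip push it home at a 48 mm gap, the rear finger then 10 mm clear of the handle with its tip over the button. Keep fingertips 5 to 9 mm above the free button meanwhile. Locked on, it rests at about 0.0065.
- drill_button (a point): Middle of the red lock-on button's top while it is up: a 26 mm (along the handle) by 22 mm pad on a low ledge behind the handle, facing up, 28 mm behind (-y) and 13 mm below drill_grip. Fully down its top is 8 mm lower, 1 mm above the ledge. In front of the trigger, where the other finger goes, it is free to 50 mm below this height.
- drill_lock (a joint): The red button, m: 0 up, 0.008 fully down; spring 1.5 to 2.7 N. Blocked after 2 mm unless the trigger is squeezed beyond 0.009. Pressed down by the rear fingertip when the closed hand moves straight down; if the fingers then open while still pressing down, the trigger eases onto an inner hook and both stay (button about 0.0065). Squeezing again frees both.
- heatgun_trigger (a joint): Trigger of the other tool, a blue heat gun with a plain bright steel nozzle, strapped down the same way on its own board to the left or right of the drill, m: 0 free, 0.010 squeezed home. Leave it alone.

How it is judged:
On the way, in this order (a step that is already met when the one before it is completed fails the run):
1. the drill's trigger is squeezed home (value of joint drill_trigger above 0.0085 m), for 0.1 s.
2. with the trigger still squeezed, the lock-on button is pushed down (value of joint drill_lock above 0.004 m and value of joint drill_trigger above 0.0085 m), for 0.05 s.
At the end, for the whole second after the job is handed in: The drill's trigger is eased onto its lock and held there by it (joint between 0.005 and 0.008 m), its lock-on button caught down (more than 0.004 m), the heat gun's trigger free (less than 0.003 m) (value of joint drill_trigger between 0.005 and 0.008 m and value of joint drill_lock above 0.004 m and value of joint heatgun_trigger below 0.003 m); the robot touches nothing.
It fails at once if the heat gun's trigger is squeezed (value of joint heatgun_trigger above 0.004 m).
It also fails if it takes over 35 s, if anything falls off the work surface, if the arm or the gripper's body presses on something with over 40 N, if the wrist force passes 120 N, or if a joint passes its speed limit or range.

ROBOT

A 6-joint arm with a two-finger parallel gripper is mounted at the origin on a cart in front of the work surface, level with it; the furniture and walls round the work are solid. World frame = base frame: x ahead of the robot, y to its left, z up, the work surface at z = 0. Lengths are in m, angles in rad, forces in N, time in s.
With the tool pointing down it reaches from about 0.25 to 0.725 m from the base axis. Payload 4 kg.
Tool frame: the origin (TCP) lies midway between the tips of the shut fingers; the grasp point (between the pads) lies 19 mm behind it; z points along the fingers, y is the line along which they close (so a half turn about z gives the same grasp; the last joint's range is limited). The gripper opens to 85 mm and grips with 20 to 120 N. Pads are 22 mm wide; open, the fingers measure 114 mm over their backs; the gripper's body (76 mm by 85 mm) begins 54 mm behind the grasp point. The pads swing forward as they close: fully open they stand 13 mm farther back than shut.
Start: joints at [1.122, 0.241, 0.005, 1.335, 0, 1.571], TCP at [0.217, 0.45, 0.231] pointing down, gripper open.
Joint ranges: [-2.72, 2.72], [-1.05, 1.87], [-1.09, 1.28], [-1.99, 2.15], [-1.42, 1.44], [-3.14, 3.14]. Speed limits (rad/s): [2.79, 2.79, 3.14, 3.14, 3.14, 3.14].

INTERFACE

Orientations are given as a unit quaternion [x, y, z, w].
In Python, from workcell import bot gives the robot as it stands.
- The arm moves only by the tool move_arm, never from a script. Its argument "motion" is a list of rows, each an object of numbers: "x", "y", "z": the shift along the tool's x, y, z in cm; "yaw": the turn about the tool's z in degrees. A call has 1 to 20 rows; each row is the pose to reach, as a shift and turn from the pose commanded when the call began, along the tool's axes at that moment; what a row does not reach only later rows make up. A row lasts 1/8 s, in which the tool goes at most 62.5 mm and 10.7 degrees, less where a joint would pass 70% of its speed; a pose out of reach is approached as far as the arm can. A call with a gripper value outside its range is refused whole. "gripper" is the opening, from -1 (shut) to 1 (fully open), set as the call begins (left out, the last holds). The fingers move at their own pace and stop on an object; the grip force is fixed at half the most. Time passes only in rows, so rows that repeat a pose let the fingers close. It gives the time, the measured TCP pose, the force, the opening and the grip force at its end, in the units of the state.
- bot.get_obs(): the state, without advancing time (a new reading comes with each control period).
- bot.camera(name): name is "side" or "top"; returns the picture (480x640x3 uint8, blue, green, red); there is no depth.
- bot.camera_model(name): a dict with "K" (3x3 intrinsics, pixels), "world_from_camera" (4x4, takes a point from camera to world coordinates). Camera axes: x right, y down, z forward; pixel columns grow to the right and rows downward; lengths in m; the calibration is good to about 2 mm. A picture is of the moment at which its call begins. camera_model takes no time and is no camera call.
- bot.job_done(): hands the job in; it is judged then, once.
Trained networks look in the newest picture that a camera, given by its name, has taken for a name from the list of things; names that differ only in an ending like _2 or _b are one class to them, and where a whole thing is asked for, a point or a joint stands for the part that bears it (a point fixed in the world has none). Each returns a list of dicts, best first, with "score" (0 to 1); they miss things now and then, are a little off and sometimes report something else, mostly with a low value. They report only what shows in the picture. A call takes as long as a camera call.
- bot.cut_out(camera, name): "mask" (480x640 bool, what is visible of it) and "centre" ([row, column] in pixels, amid what is visible of it).
The state is a dict: "clock": time; "joint_pos": joint angles; "joint_vel": joint speeds; "tau": joint torques, N m; "eef_pos": TCP position; "tool_rot": TCP orientation; "ft_force": force on the tool from outside, world axes, zero at the start; "ft_torque": the same for the moment, N m; "grip_width": finger opening in m; "grasp_force": force on a finger pad.
Only numpy, scipy, OpenCV 4.12 (cv2) and the standard library are available. Lean on these libraries where they do the work, as an engineer would, in place of code of your own. Each camera call takes 0.05 s, during which the arm holds its last target. There are 200 camera calls.

## Working session

There is one attempt and no reset: what is moved stays moved. The work goes in short steps, Python scripts to look and compute and a tool call to move; the robot and the scene stay as the last step left them, time stands still between calls to the robot, and variables do not carry over. Pictures are saved under pics/ and viewed, at most 10 in all, crops included, and the job is handed in when it is done.

Besides the shell and the picture viewer there is one more tool, called as a command line: name --argument value ..., lists and objects as JSON in quotes. move_arm: Moves the arm, as the interface text tells. Its arguments: {"type":"object","properties":{"motion":{"type":"array"},"gripper":{"type":"number"}},"required":["motion"]}

```bash
mkdir -p pics
cat > h.py <<'E'
import numpy as np,cv2
from workcell import bot
def ray(cam,rc):
    m=bot.camera_model(cam);K=np.array(m["K"]);T=np.array(m["world_from_camera"])
    d=T[:3,:3]@np.linalg.solve(K,[rc[1],rc[0],1.]);return T[:3,3],d/np.linalg.norm(d)
def tri(a,b):
    (p,d),(q,e)=a,b
    s=np.linalg.lstsq(np.stack([d,-e],1),q-p,rcond=None)[0]
    A,B=p+s[0]*d,q+s[1]*e;return (A+B)/2,np.linalg.norm(A-B)
def atz(cam,rc,z):
    p,d=ray(cam,rc);return p+d*(z-p[2])/d[2]
def proj(cam,P):
    m=bot.camera_model(cam);c=np.linalg.inv(np.array(m["world_from_camera"]))@np.append(P,1)
    u=np.array(m["K"])@c[:3];return u[1]/u[2],u[0]/u[2]
E
python3 - <<'E'
from h import *
ims={}
for c in("top","side"):
    im=bot.camera(c);cv2.imwrite(f"pics/{c}0.png",im)
    for n in("drill_button","drill_trigger","drill_lock","drill_grip","heatgun_trigger"):
        try:
            for r in bot.cut_out(c,n)[:3]: print(c,n,round(r["score"],2),np.round(r["centre"]),r["mask"].sum())
        except Exception as e: print(c,n,e)
    print(np.round(bot.camera_model(c)["world_from_camera"],3))
o=bot.get_obs();print(o)
E
```

```text
top drill_button 0.79 [256. 192.] 15517
top drill_trigger 0.7 [256. 176.] 99
top drill_lock 0.55 [266. 217.] 261
top drill_grip 0.61 [257. 192.] 15307
top heatgun_trigger 0.53 [250. 390.] 203
[[ 0.002 -0.988  0.157  0.35 ]
 [-0.999 -0.007 -0.031  0.192]
 [ 0.032 -0.157 -0.987  0.943]
 [ 0.     0.     0.     1.   ]]
side drill_button 0.66 [332. 339.] 19844
side drill_trigger 0.75 [312. 341.] 484
side drill_grip 0.75 [335. 340.] 20003
side heatgun_trigger 0.72 [217. 331.] 191
[[-1.     0.013  0.015  0.481]
 [-0.008  0.432 -0.902  0.929]
 [-0.018 -0.902 -0.431  0.438]
 [ 0.     0.     0.     1.   ]]
{'clock': 0.6, 'joint_pos': array([ 1.12198795e+00,  2.40552510e-01,  4.96838272e-03,  1.33519341e+00,
       -6.95671568e-06,  1.57079571e+00]), 'joint_vel': array([ 0.00140392,  0.00022482,  0.00075961, -0.00214015, -0.00070921,
       -0.00041775]), 'tau': array([-3.66415607e-04, -3.71974003e+01,  2.52571285e+01,  1.42215718e-03,
       -4.13685223e-05, -3.12186906e-06]), 'eef_pos': array([0.21694244, 0.45046989, 0.23131812]), 'tool_rot': array([2.22525228e-01, 9.74926932e-01, 8.38311774e-06, 5.48125059e-06]), 'ft_force': array([-0.34845331, -0.37251485,  0.08891192]), 'ft_torque': array([-0.02973911, -0.00406902,  0.01908344]), 'grasp_force': 0.0, 'grip_width': 0.08531577693319421}
```

View pics/top0.png

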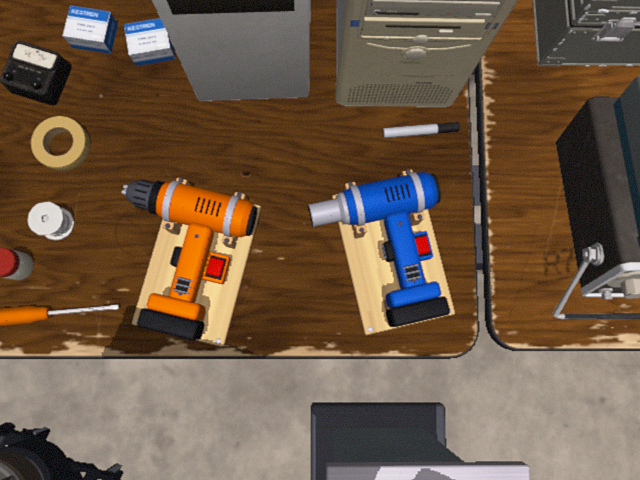

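View pics/side0.png

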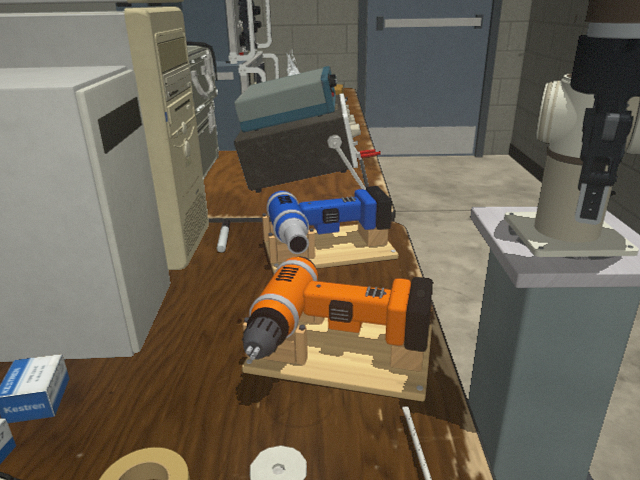

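The top view shows the drill: chuck at the left (130,192), handle from (200,235) to (180,300), red button near (216,267) and black trigger near (176,256). The heat gun is on the right. The side view shows the drill's trigger face at about (341,312), with the button hidden. I'll get the corners next.

Run:
```python
from h import *
t=cv2.imread("pics/top0.png");s=cv2.imread("pics/side0.png")
a=cv2.resize(t[220:300,150:250],None,fx=6,fy=6,interpolation=cv2.INTER_CUBIC)[:, :]
b=cv2.resize(s[290:340,310:390],None,fx=6,fy=6,interpolation=cv2.INTER_CUBIC)
cv2.imwrite("pics/ta.png",a);cv2.imwrite("pics/sb.png",b)
hsv=cv2.cvtColor(t,cv2.COLOR_BGR2HSV).astype(int)
m=(((hsv[...,0]<4)|(hsv[...,0]>174))&(hsv[...,1]>180)&(hsv[...,2]>100)).astype(np.uint8)
m[:, :195]=0;m[:,240:]=0;m[:245]=0;m[295:]=0
c=max(cv2.findContours(m,0,1)[0],key=cv2.contourArea);print(cv2.minAreaRect(c),cv2.boxPoints(cv2.minAreaRect(c)))
```

```text
((214.8207550048828, 266.8773498535156), (14.148136138916016, 17.44478988647461), 15.945395469665527) [[205.62265 273.32074]
 [210.4151  256.54718]
 [224.01886 260.43396]
 [219.22641 277.20752]]
```

View pics/ta.png

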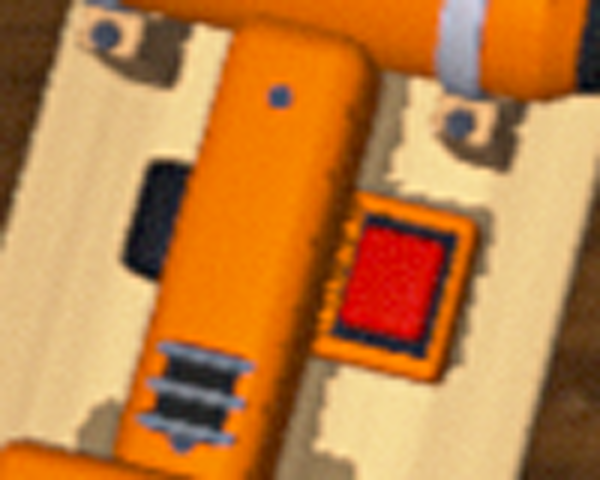

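View pics/sb.png

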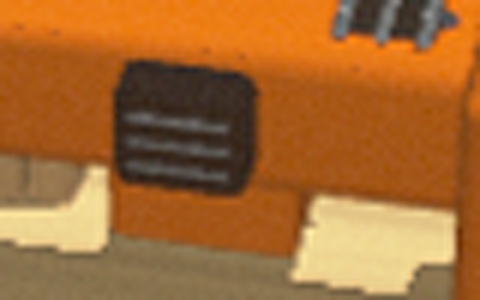

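The crops show the button's red pad square to the handle, with its centre at about (215,266.5) in the top image. The trigger's front edge is near (173,256). In the side image its face centre is near (340.5,312.5). I'll fit the pose.

```bash
cat > fit.py <<'E'
from h import *
from scipy.optimize import least_squares
obs=[]
B=[[205.6,273.3],[210.4,256.5],[224.,260.4],[219.2,277.2]]
for (u,v),L in zip(B,[(-13,-17),(13,-17),(13,-39),(-13,-39)]): obs.append(("top",(v,u),(*L,-13)))
def cr(x,y,x0,y0): return ((y+.5)/6-.5+y0,(x+.5)/6-.5+x0)
obs+=[("top",cr(148,165,150,220),(15,34,13)),("top",cr(126,266,150,220),(-15,34,13)),
 ("side",cr(116,180,310,290),(15,34,-13)),("side",cr(245,194,310,290),(-15,34,-13)),
 ("side",cr(122,62,310,290),(15,24,13)),("side",cr(256,76,310,290),(-15,24,13))]
def W(p,L):
    c,s=np.cos(p[3]),np.sin(p[3]);x,y,z=np.array(L)/1000
    return p[:3]+[c*x-s*y,s*x+c*y,z]
f=lambda p:np.concatenate([np.subtract(proj(c,W(p,L)),o) for c,o,L in obs])
r=least_squares(f,[.35,.4,.076,-.25],loss="soft_l1");p=r.x
if __name__=="__main__":
    print(p,np.degrees(p[3]));print(np.round(f(p).reshape(-1,2),1))
    print("button",W(p,(0,-28,-13)))
    bt=np.mean(B,0)[::-1];print("btn at z .063",atz("top",bt,.063))
    R=np.array([[np.cos(p[3]),-np.sin(p[3])],[np.sin(p[3]),np.cos(p[3])]])
    print(bot.camera_model("top")["K"][0])
    from scipy.spatial.transform import Rotation
    print(Rotation.from_quat(bot.get_obs()["tool_rot"]).as_matrix().round(3))
E
python3 fit.py
```

```text
[ 0.45826886  0.3578599   0.07637106 -0.26880742] -15.401530635264079
[[-0.4 -0.2]
 [ 0.   0.2]
 [ 0.   0.5]
 [-0.3  0.2]
 [-3.4  0.7]
 [-0.9 -1.9]
 [ 0.4 -0.1]
 [ 1.4  1. ]
 [-1.   0.7]
 [-0.2  1.1]]
button [0.45083257 0.33086543 0.06337106]
btn at z .063 [0.45060407 0.33119263 0.063     ]
[579.90576536   0.         325.0317216 ]
[[-0.901  0.434  0.   ]
 [ 0.434  0.901  0.   ]
 [-0.     0.    -1.   ]]
```

move_arm --motion '[{"x":-3,"y":0.3,"yaw":-1},{"x":-6,"y":0.6,"yaw":-2.5},{"x":-9,"y":0.8,"yaw":-4},{"x":-12,"y":1.0,"yaw":-5.5},{"x":-15,"y":1.3,"yaw":-7},{"x":-18,"y":1.5,"yaw":-8.5},{"x":-21,"y":1.8,"yaw":-10},{"x":-24,"y":2.0,"yaw":-10.3},{"x":-25.75,"y":2.13,"yaw":-10.3},{"x":-25.75,"y":2.13,"yaw":-10.3},{"x":-25.75,"y":2.13,"z":2,"yaw":-10.3},{"x":-25.75,"y":2.13,"z":5,"yaw":-10.3},{"x":-25.75,"y":2.13,"z":8,"yaw":-10.3},{"x":-25.75,"y":2.13,"z":8,"yaw":-10.3},{"x":-25.75,"y":2.13,"z":8,"yaw":-10.3}]' --gripper 1

```text
invalid input at $.motion[0]: expected keys x, y, z, yaw
```

move_arm --motion '[{"x":-3,"y":0.3,"z":0,"yaw":-1},{"x":-6,"y":0.6,"z":0,"yaw":-2.5},{"x":-9,"y":0.8,"z":0,"yaw":-4},{"x":-12,"y":1.0,"z":0,"yaw":-5.5},{"x":-15,"y":1.3,"z":0,"yaw":-7},{"x":-18,"y":1.5,"z":0,"yaw":-8.5},{"x":-21,"y":1.8,"z":0,"yaw":-10},{"x":-24,"y":2.0,"z":0,"yaw":-10.3},{"x":-25.75,"y":2.13,"z":0,"yaw":-10.3},{"x":-25.75,"y":2.13,"z":0,"yaw":-10.3},{"x":-25.75,"y":2.13,"z":2,"yaw":-10.3},{"x":-25.75,"y":2.13,"z":5,"yaw":-10.3},{"x":-25.75,"y":2.13,"z":8,"yaw":-10.3},{"x":-25.75,"y":2.13,"z":8,"yaw":-10.3},{"x":-25.75,"y":2.13,"z":8,"yaw":-10.3}]' --gripper 1

```text
clock: 2.48
eef_pos: [0.4581, 0.3588, 0.1526]
tool_rot: [0.134, 0.991, 0.001, 0.0]
ft_force: [0.5, 0.4, -0.5]
grip_width: 0.0856
grasp_force: 0.0
```

move_arm --motion '[{"x":0,"y":0,"z":0,"yaw":0},{"x":0,"y":0,"z":0,"yaw":0},{"x":0,"y":0,"z":0,"yaw":0},{"x":0,"y":0,"z":0,"yaw":0},{"x":0,"y":0,"z":0,"yaw":0},{"x":0,"y":0,"z":0,"yaw":0}]' --gripper 0.1

```text
clock: 3.22
eef_pos: [0.4582, 0.3579, 0.1512]
tool_rot: [0.134, 0.991, -0.0, -0.0]
ft_force: [0.6, -0.4, 0.5]
grip_width: 0.0471
grasp_force: 0.0
```

Run:
```python
from h import *
from fit import p,W
o=bot.get_obs();print(o["eef_pos"],o["grip_width"])
for c in("side","top"):
    im=bot.camera(c)
    for d in(-24,24):
        q=W(p,(0,d,0));q[2]=o["eef_pos"][2]
        print(c,d,np.round(proj(c,q),1),"5mm up",np.round(proj(c,q+[0,0,.005]),1))
    r,k=map(int,proj(c,o["eef_pos"]))
    print(r,k);cv2.imwrite(f"pics/{c}1.png",cv2.resize(im[r-50:r+50,k-60:k+60],None,fx=6,fy=6,interpolation=cv2.INTER_CUBIC))
```

```text
[0.45817736 0.35789303 0.15122543] 0.04706644080660458
side -24 [241.3 350.6] 5mm up [237.9 350.6]
side 24 [257.7 341.9] 5mm up [254.1 341.9]
249 346
top -24 [258.5 202.2] 5mm up [258.1 201.6]
top 24 [249.1 168.5] 5mm up [248.6 167.7]
253 185
```

View pics/side1.png

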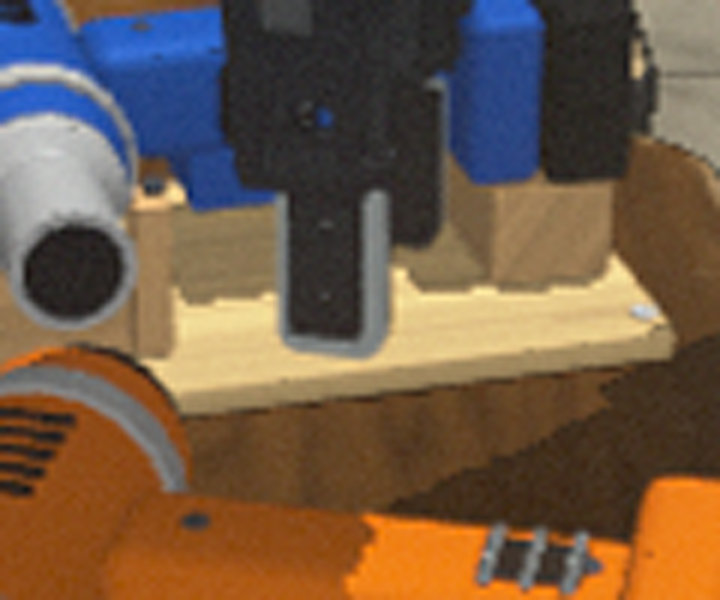

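The front fingertip (crop 335,350) sits a few mm above the TCP level at this gap, as the linkage geometry suggests (about 4 mm). I'll reopen, then descend to TCP z of about 0.066.

move_arm --motion '[{"x":0,"y":0,"z":0,"yaw":0},{"x":0,"y":0,"z":0,"yaw":0},{"x":0,"y":0,"z":0,"yaw":0},{"x":0,"y":0,"z":0,"yaw":0},{"x":0,"y":0,"z":0,"yaw":0},{"x":0,"y":0,"z":1,"yaw":0},{"x":0,"y":0,"z":2.5,"yaw":0},{"x":0,"y":0,"z":4,"yaw":0},{"x":0,"y":0,"z":5.5,"yaw":0},{"x":0,"y":0,"z":7,"yaw":0},{"x":0,"y":0,"z":8,"yaw":0},{"x":0,"y":0,"z":8.5,"yaw":0},{"x":0,"y":0,"z":8.5,"yaw":0},{"x":0,"y":0,"z":8.5,"yaw":0},{"x":0,"y":0,"z":8.5,"yaw":0},{"x":0,"y":0,"z":8.5,"yaw":0}]' --gripper 1

```text
clock: 5.32
eef_pos: [0.4584, 0.3581, 0.0667]
tool_rot: [0.134, 0.991, 0.0, 0.0]
ft_force: [-0.5, 0.8, -0.5]
grip_width: 0.0852
grasp_force: 0.0
```

move_arm --motion '[{"x":0,"y":0,"z":0,"yaw":0},{"x":0,"y":0,"z":0,"yaw":0},{"x":0,"y":0,"z":0,"yaw":0},{"x":0,"y":0,"z":0,"yaw":0},{"x":0,"y":0,"z":0,"yaw":0},{"x":0,"y":0,"z":0,"yaw":0},{"x":0,"y":0,"z":0,"yaw":0},{"x":0,"y":0,"z":0,"yaw":0}]' --gripper 0.1

```text
clock: 6.32
eef_pos: [0.4593, 0.3602, 0.0674]
tool_rot: [0.134, 0.991, 0.002, 0.001]
ft_force: [0.8, 4.3, 0.7]
grip_width: 0.0466
grasp_force: 2.8
```

Run:
```python
from h import *
im=[bot.camera("top"),bot.camera("side")]
a=cv2.resize(im[0][220:310,150:250],(600,540),interpolation=cv2.INTER_CUBIC);b=im[1][240:360,290:400]
cv2.imwrite("pics/s2.png",cv2.resize(b,(660,720)[:2],interpolation=cv2.INTER_CUBIC)[:600])
```

```text
(no output)
```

View pics/s2.png

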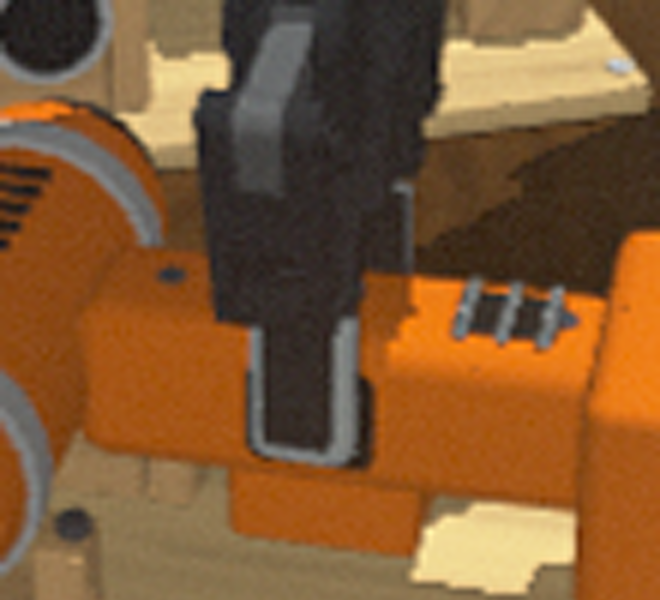

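The front finger sits squarely on the trigger (crop 305,400). The spring has pushed the arm about 2.3 mm forward, so I'll shift backward to bring the trigger home.

move_arm --motion '[{"x":0,"y":-0.2,"z":0,"yaw":0},{"x":0,"y":-0.3,"z":0,"yaw":0},{"x":0,"y":-0.3,"z":0,"yaw":0},{"x":0,"y":-0.3,"z":0,"yaw":0},{"x":0,"y":-0.3,"z":0,"yaw":0}]' --gripper 0.1

```text
clock: 7.05
eef_pos: [0.4592, 0.3598, 0.0674]
tool_rot: [0.133, 0.991, 0.005, 0.001]
ft_force: [2.2, 11.5, -2.3]
grip_width: 0.047
grasp_force: 5.9
```

The force rose to 11.5 N with almost no motion, so the trigger is at its stop. Now straight down.

move_arm --motion '[{"x":0,"y":0,"z":0.2,"yaw":0},{"x":0,"y":0,"z":0.4,"yaw":0},{"x":0,"y":0,"z":0.6,"yaw":0},{"x":0,"y":0,"z":0.8,"yaw":0},{"x":0,"y":0,"z":1.0,"yaw":0},{"x":0,"y":0,"z":1.2,"yaw":0},{"x":0,"y":0,"z":1.2,"yaw":0},{"x":0,"y":0,"z":1.2,"yaw":0}]'

```text
clock: 8.05
eef_pos: [0.46, 0.3599, 0.0568]
tool_rot: [0.133, 0.991, 0.005, 0.002]
ft_force: [1.9, 9.3, 3.9]
grip_width: 0.047
grasp_force: 6.3
```

move_arm --motion '[{"x":0,"y":0,"z":0.15,"yaw":0},{"x":0,"y":0,"z":0.3,"yaw":0},{"x":0,"y":0,"z":0.4,"yaw":0},{"x":0,"y":0,"z":0.4,"yaw":0},{"x":0,"y":0,"z":0.4,"yaw":0}]'

```text
clock: 8.68
eef_pos: [0.46, 0.3599, 0.0531]
tool_rot: [0.133, 0.991, 0.005, 0.002]
ft_force: [2.6, 10.0, 3.9]
grip_width: 0.0471
grasp_force: 6.8
```

move_arm --motion '[{"x":0,"y":0,"z":0.15,"yaw":0},{"x":0,"y":0,"z":0.3,"yaw":0},{"x":0,"y":0,"z":0.4,"yaw":0},{"x":0,"y":0,"z":0.4,"yaw":0},{"x":0,"y":0,"z":0.4,"yaw":0}]'

```text
clock: 9.3
eef_pos: [0.4602, 0.3598, 0.0523]
tool_rot: [0.133, 0.991, 0.005, 0.003]
ft_force: [-2.4, 5.6, 21.9]
grip_width: 0.0468
grasp_force: 16.9
```

The button bottomed at z=0.0523. Now I'll ease the fingers open while still pressing and undo the backward bias.

move_arm --motion '[{"x":0,"y":0,"z":0.05,"yaw":0},{"x":0,"y":0,"z":0.1,"yaw":0},{"x":0,"y":0,"z":0.15,"yaw":0},{"x":0,"y":0.1,"z":0.2,"yaw":0},{"x":0,"y":0.2,"z":0.2,"yaw":0},{"x":0,"y":0.3,"z":0.2,"yaw":0},{"x":0,"y":0.3,"z":0.2,"yaw":0},{"x":0,"y":0.3,"z":0.2,"yaw":0}]' --gripper 0.45

```text
clock: 10.3
eef_pos: [0.4602, 0.3586, 0.0489]
tool_rot: [0.134, 0.991, 0.001, 0.003]
ft_force: [-3.3, -2.0, 22.0]
grip_width: 0.0618
grasp_force: 10.7
```

move_arm --motion '[{"x":0,"y":0,"z":-0.5,"yaw":0},{"x":0,"y":0,"z":-1,"yaw":0},{"x":0,"y":0,"z":-1.5,"yaw":0},{"x":0,"y":0,"z":-2.5,"yaw":0},{"x":0,"y":0,"z":-4,"yaw":0},{"x":0,"y":0,"z":-6,"yaw":0},{"x":0,"y":0,"z":-8,"yaw":0},{"x":0,"y":0,"z":-11,"yaw":0},{"x":0,"y":0,"z":-14,"yaw":0},{"x":5,"y":0,"z":-16,"yaw":0},{"x":10,"y":0,"z":-17,"yaw":0},{"x":15,"y":0,"z":-17,"yaw":0},{"x":18,"y":0,"z":-17,"yaw":0},{"x":18,"y":0,"z":-17,"yaw":0}]'

```text
clock: 12.05
eef_pos: [0.283, 0.4064, 0.2156]
tool_rot: [0.132, 0.991, 0.001, 0.0]
ft_force: [0.6, 0.1, -0.0]
grip_width: 0.0617
grasp_force: 0.0
```

Run:
```python
from h import *
o=bot.get_obs();print(o["eef_pos"],o["ft_force"])
im=[bot.camera("top"),bot.camera("side")]
a=cv2.resize(im[0][230:290,160:230],(400,343),interpolation=cv2.INTER_CUBIC);b=cv2.resize(im[1][290:340,310:368],(398,343),interpolation=cv2.INTER_CUBIC)
cv2.imwrite("pics/e.png",np.hstack([a,b]))
```

```text
[0.28298205 0.40636157 0.21556178] [ 0.63036741  0.14861319 -0.03329918]
```

View pics/e.png

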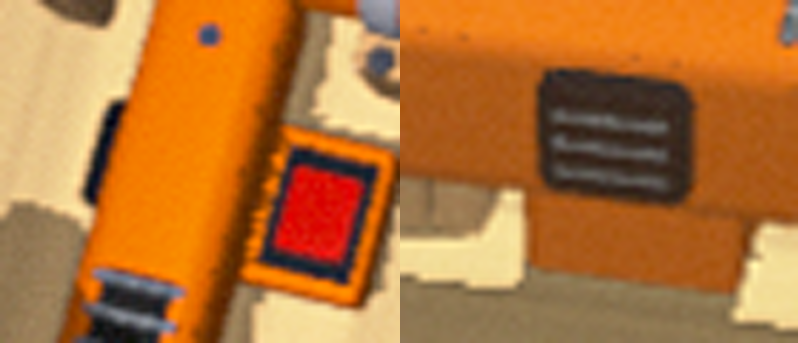

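The trigger sticks out clearly less than before (left crop, 105,150), and the button pad sits lower inside its dark frame (320,215). Both are held with the hand away, so I'm handing in.

```bash
python3 -c "
from workcell import bot
print(bot.job_done())"
```

```text
the job is handed in; nothing more can be done
None
```

I handed the job in with the drill's trigger held in by its lock, the red button caught down and the hand clear; I judged this from the last camera picture, since the hand-in returned no verdict, and the arm never went near the heat gun.

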